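Load the contact-printing frame

ROBOT

A 6-joint arm with a two-finger parallel gripper is mounted at the origin on a cart in front of the work surface, level with it; the furniture and walls round the work are solid. World frame = base frame: x ahead of the robot, y to its left, z up, the work surface at z = 0. Lengths are in m, angles in rad, forces in N, time in s.
With the tool pointing down it reaches from about 0.3 to 0.875 m from the base axis. Payload 4.2 kg.
Tool frame: the origin (TCP) lies where the fingers leave the gripper's body, on its centre line; the fingertips stand 73 mm ahead of it and the grasp point (between the pads) lies 54 mm ahead of it; z points along the fingers, y is the line along which they close (so a half turn about z gives the same grasp; the last joint's range is limited). The gripper opens to 85 mm and grips with 20 to 120 N. Pads are 22 mm wide; open, the fingers measure 114 mm over their backs; the gripper's body (76 mm by 85 mm) begins 54 mm behind the grasp point. The pads swing forward as they close: fully open they stand 13 mm farther back than shut.
Start: joints at [-1.131, 0.32, 1.565, -0, 1.257, -0.02], TCP at [0.255, -0.515, 0.304] pointing down, gripper open.
Joint ranges: [-3.11, 3.11], [-0.84, 2.01], [0.21, 2.61], [-1.34, 4.49], [0.05, 2.63], [-2.56, 2.56]. Speed limits (rad/s): [2.57, 2.57, 3.14, 3.14, 3.14, 3.14].

INTERFACE

Orientations are given as a unit quaternion [w, x, y, z].
In Python, from rig import bot, read_camera, camera_info, look_for, outline_of gives the robot as it stands.
- The arm moves only by the tool arm_command, never from a script. Its arguments are lists of equal length, an entry for each row: "linear": the shift along the tool's x, y, z in cm, a list of three; "yaw": the turn about the tool's z in degrees; "gripper": the closure, from -1 (fully open) to 1 (shut), so that 0 is half open. In form: {"linear": [[x, y, z], ...], "yaw": [yaw, ...], "gripper": [gripper, ...]}. A call has 1 to 20 rows; each row is the pose to reach, as a shift and turn from the pose commanded when the call began, along the tool's axes at that moment; what a row does not reach only later rows make up. A row lasts 1/12 s, in which the tool goes at most 41.7 mm and 7.16 degrees, less where a joint would pass 70% of its speed; a pose out of reach is approached as far as the arm can. A call with a gripper value outside its range is refused whole. The fingers move at their own pace and stop on an object; the grip force is fixed at half the most. Time passes only in rows, so rows that repeat a pose let the fingers close. It gives the time, the measured TCP pose, the force, the opening and the grip force at its end, in the units of the state.
- bot.state(): the state, without advancing time (a new reading comes with each control period).
- read_camera(name): name is "side" or "top" or "wrist"; returns (picture, depth): 420x560x3 uint8, blue, green, red; 420x560 float32, m along the optical axis (not along the pixel's ray), 0 where there is no reading.
- camera_info(name): a dict with "mtx" (3x3 intrinsics, pixels), "R" (3x3) and "t" (3): a world point X has camera coordinates R X + t. Camera axes: x right, y down, z forward; pixel columns grow to the right and rows downward; lengths in m; the calibration is good to about 2 mm. A picture is of the moment at which its call begins: read the wrist's pose just before it. camera_info takes no time and is no camera call; for the wrist camera it gives the pose at the moment of the call.
- bot.hand_in(): hands the job in; it is judged then, once.
Trained networks look in the newest picture that a camera, given by its name, has taken for a name from the list of things; names that differ only in an ending like _2 or _b are one class to them, and where a whole thing is asked for, a point or a joint stands for the part that bears it (a point fixed in the world has none). Each returns a list of dicts, best first, with "p" (0 to 1); they miss things now and then, are a little off and sometimes report something else, mostly with a low value. They report only what shows in the picture. A call takes as long as a camera call.
- look_for(camera, label): "box" ([left, top, width, height] in pixels, round what is visible of it).
- outline_of(camera, label): "region" (420x560 bool, what is visible of it) and "box" ([left, top, width, height] in pixels, round what is visible of it).
The state is a dict: "clock": time; "joint_positions": joint angles; "dq": joint speeds; "joint_efforts": joint torques, N m; "tcp_pos": TCP position; "tcp_rot": TCP orientation; "wrist_force": force on the tool from outside, world axes, zero at the start; "ft_torque": the same for the moment, N m; "gripper_width": finger opening in m; "grasp_force": force on a finger pad.
Only numpy, scipy, OpenCV 4.12 (cv2) and the standard library are available. Lean on these libraries where they do the work, as an engineer would, in place of code of your own. Each camera call takes 0.05 s, during which the arm holds its last target. There are 200 camera calls.

TASK

Load the blue contact-printing frame for exposure: take the red dust plug out of its pocket and put it in the steel tray, then seat the white wafer puck fully in the pocket with its flat against the pocket's flat, lay the mask with the amber glass over both posts onto the wafer, and last the open brass clamp plate over both posts onto the mask (red dots of mask and clamp at the thick brass post, each lying flat). Set wafer and mask down gently rather than dropping them, and leave the dark chrome mask alone.

Things in the scene. Friction and masses are not known exactly. Their poses are not given: they have to be found in the camera images.
- print_frame: blue plate 150 (x) x 100 (y) x 20 mm high, fixed; origin: underside centre, on the bench. Central pocket: 59 mm circle with a flat 22.5 mm from the centre on the -x side, floor at z = 12 mm, mouth chamfered 3 mm. Posts at y = 0: thick brass (16 mm dia.) at x = +56 mm by a red bar, thin steel (10 mm) at x = -56 mm, straight to z = 50 mm, tapered to a tip at z = 59 mm. Parts seat centred, x axes along its x
- tray: shallow stainless steel tray, 120 (x) x 100 (y) x 18 mm high over the rim, fixed, inner floor 2 mm above the bench; origin at the centre of its underside. Empty at the start; place for the dust plug
- dust_plug: bright red plastic plug standing in the frame's pocket at the start: stem 40 mm diameter x 6 mm, above it a flange 64 mm diameter x 4 mm that rests on the plate, above that an upright knob 20 mm diameter x 20 mm to hold it by; origin at the centre of the stem's underside (knob from 10 to 30 mm above it), z up
- wafer: white puck with a violet wafer on top: disc of 56 mm diameter, 20 mm thick, one flat 21 mm from the centre on its -x side. Origin: centre of the disc's underside, z up. It fits the pocket (1.5 mm play all round) only flat to flat; seated, its underside is at z = 12 mm of the frame and 12 mm of it stand above the plate. Hold it by its round sides across y (56 mm)
- mask_amber: photomask, see-through amber glass in an aluminium holder 126 (x) x 58 (y) x 10 mm, lying flat; origin: underside centre. Open end slots for the posts: 19 mm wide, 16.5 deep at +x (red dot, brass post), 13 mm wide, 13.5 deep at -x; 1.5 mm play all round, so it goes down one way round only; seated, its underside is at z = 32 mm of the frame. Hold it across y (58 mm) at the middle
- mask_chrome: the other photomask, same aluminium holder (126 x 58 x 10 mm) but dark grey chrome glass with pale stripes; not used, stays where it lies. Origin at the centre of its underside
- clamp: brass plate with an open 42 mm square window, two black strips and a red dot: 126 (x) x 58 (y) x 12 mm, about 0.3 kg, lying flat; origin: underside centre. End slots as in the masks: 19 mm wide at +x (red dot, brass post), 13 mm at -x; seated, its underside is at z = 42 mm of the frame. Hold it across y (58 mm) at the middle

How it is judged:
On the way, in this order (a step that is already met when the one before it is completed fails the run):
1. the dust plug is in the tray, let go (x of dust_plug in the frame of tray between -0.05 and 0.05 m and y of dust_plug in the frame of tray between -0.04 and 0.04 m and z of dust_plug in the frame of tray between -0.005 and 0.03 m and contact force between the fingers and dust_plug below 0.1 N), for 0.2 s.
2. the wafer puck is seated in the pocket, let go (x of wafer in the frame of print_frame between -0.005 and 0.005 m and y of wafer in the frame of print_frame between -0.005 and 0.005 m and z of wafer in the frame of print_frame between 0.01 and 0.0145 m and angle between the x axis of wafer and the x axis of print_frame, either way round below 0.12 rad and angle between wafer's own z axis and vertical below 0.06 rad and contact force between the fingers and wafer below 0.1 N), for 0.2 s.
3. the amber mask lies on the wafer over both posts, let go (x of mask_amber in the frame of print_frame between -0.005 and 0.005 m and y of mask_amber in the frame of print_frame between -0.005 and 0.005 m and z of mask_amber in the frame of print_frame between 0.03 and 0.0345 m and angle between the x axis of mask_amber and the x axis of print_frame, either way round below 0.08 rad and angle between each of mask_amber, wafer's own z axis and vertical below 0.06 rad and x of wafer in the frame of print_frame between -0.005 and 0.005 m and y of wafer in the frame of print_frame between -0.005 and 0.005 m and z of wafer in the frame of print_frame between 0.01 and 0.0145 m and angle between the x axis of wafer and the x axis of print_frame, either way round below 0.12 rad and contact force between the fingers and mask_amber below 0.1 N), for 0.2 s.
At the end, for the whole second after the job is handed in: the plug lies within the tray; in the frame, centred within 5 mm and flat: the wafer puck's underside on the pocket floor (12 mm, within 2 mm), the amber mask's underside 32 mm and the clamp's 42 mm above the bench (within 2 mm), red dots at the brass post; all let go and at rest (x of dust_plug in the frame of tray between -0.05 and 0.05 m and y of dust_plug in the frame of tray between -0.04 and 0.04 m and z of dust_plug in the frame of tray between -0.005 and 0.03 m and x of wafer in the frame of print_frame between -0.005 and 0.005 m and y of wafer in the frame of print_frame between -0.005 and 0.005 m and z of wafer in the frame of print_frame between 0.01 and 0.0145 m and angle between the x axis of wafer and the x axis of print_frame, either way round below 0.12 rad and angle between each of wafer, mask_amber, clamp's own z axis and vertical below 0.06 rad and x of mask_amber in the frame of print_frame between -0.005 and 0.005 m and y of mask_amber in the frame of print_frame between -0.005 and 0.005 m and z of mask_amber in the frame of print_frame between 0.03 and 0.0345 m and angle between the x axis of each of mask_amber, clamp and the x axis of print_frame, either way round below 0.08 rad and x of clamp in the frame of print_frame between -0.005 and 0.005 m and y of clamp in the frame of print_frame between -0.005 and 0.005 m and z of clamp in the frame of print_frame between 0.04 and 0.0445 m and linear speed of each of dust_plug, wafer, mask_amber, clamp below 0.02 m/s); the robot touches nothing.
It fails at once if the chrome mask is moved more than 20 mm (distance of mask_chrome from where it was at the start of the episode above 0.02 m).
It fails at once if the wafer puck is dropped (falls freely faster than 0.7 m/s, about 25 mm) (linear speed of wafer above 0.7 m/s and contact force between wafer and anything else below 0.05 N).
It fails at once if the amber mask is dropped (falls freely faster than 0.7 m/s, about 25 mm) (linear speed of mask_amber above 0.7 m/s and contact force between mask_amber and anything else below 0.05 N).
It also fails if it takes over 104 s, if anything falls off the work surface, if the arm or the gripper's body presses on something with over 40 N, if the wrist force passes 120 N, or if a joint passes its speed limit or range.

## Working session

There is one attempt and no reset: what is moved stays moved. The work goes in short steps, Python scripts to look and compute and a tool call to move; the robot and the scene stay as the last step left them, time stands still between calls to the robot, and variables do not carry over. Pictures are saved under pics/ and viewed, at most 14 in all, crops included, and the job is handed in when it is done.

Besides the shell and the picture viewer there is one more tool, called after "Request:" in YAML: its name, and indented under it one key for each argument. arm_command: Moves the arm, as the interface text tells. Its arguments: {"type":"object","properties":{"linear":{"type":"array","items":{"type":"array","items":{"type":"number"}}},"yaw":{"type":"array","items":{"type":"number"}},"gripper":{"type":"array","items":{"type":"number"}}},"required":["linear","yaw","gripper"]}

```bash
mkdir -p pics; ls
python3 - <<'E'
from rig import bot, read_camera, camera_info
import cv2
s=bot.state(); print({k:s[k] for k in('clock','tcp_pos','tcp_rot','gripper_width')})
for n in('top','side'):
    im,d=read_camera(n); cv2.imwrite(f'pics/{n}0.png',im)
    c=camera_info(n); print(n,-c['R'].T@c['t'], c['mtx'][0,0])
E
```

```text
pics
{'clock': 0.0, 'tcp_pos': array([ 0.25501166, -0.51497617,  0.30310254]), 'tcp_rot': array([-8.44921734e-04,  9.73689584e-01,  2.27876830e-01, -1.74782311e-04]), 'gripper_width': 0.08550050133898682}
top [0.43027653 0.01151835 1.34374692] 533.3062952399818
side [0.24089091 1.11458015 0.51384972] 429.3010128554564
```

View pics/top0.png

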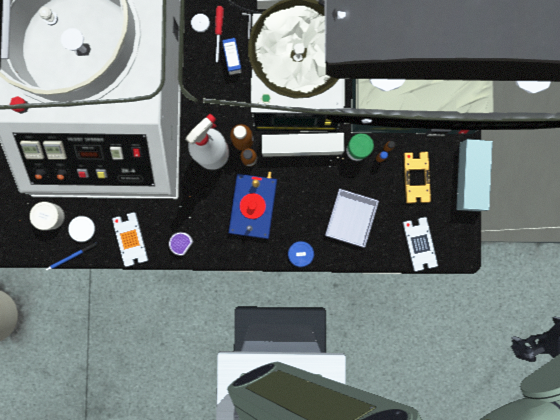

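View pics/side0.png

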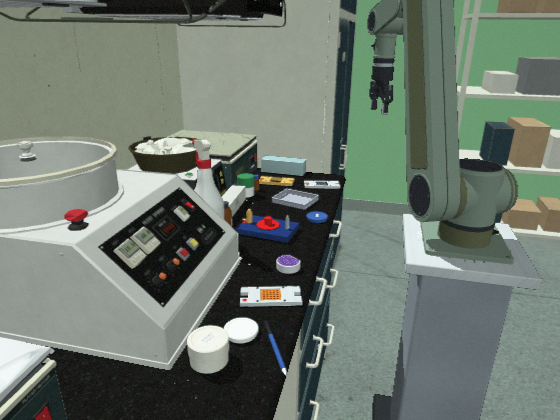

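The top view shows (image up = +x, left = +y) the amber mask at (130,238), the wafer at (180,243), the frame with the plug at (252,205), the tray at (352,217), the clamp at (417,177) and the chrome mask at (421,244). The side view agrees with this. Next I'll measure them.

```bash
cat > h.py <<'E'
from rig import bot, read_camera, camera_info, look_for, outline_of
import numpy as np, cv2
def world(c,u,v,z=None,d=None):
    """pixels -> world, by depth d or on the plane z"""
    u,v=np.atleast_1d(u).astype(float),np.atleast_1d(v).astype(float)
    r=np.linalg.inv(c['mtx'])@np.vstack([u,v,np.ones_like(u)])
    o=-c['R'].T@c['t']; r=c['R'].T@r
    k=d if d is not None else (z-o[2])/r[2]
    return (o[:,None]+r*k).T
def red(im): 
    h=cv2.cvtColor(im,cv2.COLOR_BGR2HSV); return ((h[...,0]<8)|(h[...,0]>172))&(h[...,1]>150)&(h[...,2]>110)
def tool_shift(xy,z=None):
    """cm shift in tool axes to bring tcp to world xy (z)"""
    from scipy.spatial.transform import Rotation as Ro
    s=bot.state(); q=s['tcp_rot']; R=Ro.from_quat([q[1],q[2],q[3],q[0]]).as_matrix()
    t=np.array([xy[0],xy[1],s['tcp_pos'][2] if z is None else z])-s['tcp_pos']
    return np.round(R.T@t*100,2)
def tool_yaw():
    from scipy.spatial.transform import Rotation as Ro
    q=bot.state()['tcp_rot']; R=Ro.from_quat([q[1],q[2],q[3],q[0]]).as_matrix()
    return np.degrees(np.arctan2(R[1,0],R[0,0])), np.degrees(np.arctan2(R[1,1],R[0,1]))
E
python3 - <<'E'
from h import *
print('tool x,y dir',tool_yaw())
im,d=read_camera('top'); c=camera_info('top')
for n in('print_frame','tray','dust_plug','wafer','mask_amber','mask_chrome','clamp'):
    for o in outline_of('top',n)[:2]:
        m=o['region']; v,u=np.nonzero(m&(d>0)); P=world(c,u,v,d=d[v,u])
        zt=np.median(P[:,2]); 
        Q=world(c,u,v,z={'print_frame':.02,'tray':.018,'dust_plug':.024,'wafer':.02,'clamp':.012}.get(n,.01))[:,:2]
        (cx,cy),(w,h),a=cv2.minAreaRect((Q*1000).astype(np.float32))
        rr=red(im)[v,u]; rd=Q[rr].mean(0) if rr.any() else None
        print(n,round(o['p'],2),o['box'],'zmed %.3f'%zt,'c',round(cx),round(cy),'wh',round(w),round(h),'a %.1f'%a,'red',rd)
E
```

```text
tool x,y dir (np.float64(26.344142388945702), np.float64(-63.65585566372746))
print_frame 0.87 [227.3, 171.5, 49.3, 65.5] zmed 0.020 c 525 75 wh 102 164 a 83.0 red [0.57053455 0.06747845]
tray 0.72 [326.2, 188.2, 53.2, 61.6] zmed 0.002 c 492 -170 wh 104 126 a 72.9 red None
dust_plug 0.96 [240.8, 189.9, 25.5, 30.5] zmed 0.024 c 518 78 wh 62 62 a 0.8 red [0.51798229 0.07594171]
wafer 0.96 [168.1, 233.0, 22.1, 18.3] zmed 0.020 c 424 254 wh 48 47 a 46.2 red None
mask_amber 0.83 [114.7, 216.1, 32.3, 47.6] zmed 0.009 c 432 382 wh 127 62 a 17.9 red [0.47649634 0.41566742]
mask_chrome 0.78 [405.3, 213.8, 32.0, 59.8] zmed 0.009 c 430 -342 wh 131 63 a 14.5 red [ 0.47704432 -0.31262482]
mask_chrome 0.43 [329.0, 189.0, 47.6, 58.0] zmed 0.002 c 492 -173 wh 104 124 a 73.5 red None
clamp 0.92 [404.7, 153.2, 24.9, 50.6] zmed 0.012 c 596 -334 wh 124 61 a 2.9 red [ 0.64921104 -0.31418187]
clamp 0.26 [403.6, 215.5, 31.8, 54.6] zmed 0.009 c 430 -341 wh 124 58 a 13.1 red [ 0.47697419 -0.31213875]
```

Run:
```python
from h import *
print(tool_shift((.46,.076),.26)); c=camera_info('wrist'); s=bot.state()
print(c['R'],-c['R'].T@c['t']-s['tcp_pos'],c['mtx'][0])
im,d=read_camera('top'); cc=camera_info('top')
v,u=np.nonzero(d>0); P=world(cc,u,v,d=d[v,u])
for y0,y1 in((-.5,-.35),(-.35,-.2),(-.2,0),(0,.2),(.2,.35),(.35,.5)):
    print(y0,[(round(x,2),round(float(P[(P[:,1]>y0)&(P[:,1]<y1)&(abs(P[:,0]-x)<.025)][:,2].max(initial=-1)),2)) for x in np.arange(.4,.85,.05)])
```

```text
[ 44.59 -43.9    4.39]
[[ 4.44195075e-01 -8.95929706e-01 -8.34723929e-04]
 [-8.52424540e-01 -4.22911983e-01  3.07437568e-01]
 [-2.75795465e-01 -1.35850715e-01 -9.51567888e-01]] [0.07021336 0.0359019  0.06991406] [297.33200952   0.         277.57698398]
-0.5 [(np.float64(0.4), 0.02), (np.float64(0.45), 0.02), (np.float64(0.5), 0.06), (np.float64(0.55), 0.06), (np.float64(0.6), 0.65), (np.float64(0.65), 0.63), (np.float64(0.7), 0.65), (np.float64(0.75), 0.65), (np.float64(0.8), 0.15)]
-0.35 [(np.float64(0.4), 0.02), (np.float64(0.45), 0.03), (np.float64(0.5), 0.02), (np.float64(0.55), 0.03), (np.float64(0.6), 0.66), (np.float64(0.65), 0.66), (np.float64(0.7), 0.66), (np.float64(0.75), 0.66), (np.float64(0.8), 0.15)]
-0.2 [(np.float64(0.4), 0.02), (np.float64(0.45), 0.02), (np.float64(0.5), 0.02), (np.float64(0.55), 0.02), (np.float64(0.6), 0.65), (np.float64(0.65), 0.65), (np.float64(0.7), 0.66), (np.float64(0.75), 0.66), (np.float64(0.8), 0.56)]
0 [(np.float64(0.4), 0.01), (np.float64(0.45), 0.06), (np.float64(0.5), 0.05), (np.float64(0.55), 0.06), (np.float64(0.6), 0.61), (np.float64(0.65), 0.59), (np.float64(0.7), 0.54), (np.float64(0.75), 0.54), (np.float64(0.8), 0.54)]
0.2 [(np.float64(0.4), 0.03), (np.float64(0.45), 0.03), (np.float64(0.5), 0.01), (np.float64(0.55), 0.12), (np.float64(0.6), 0.61), (np.float64(0.65), 0.59), (np.float64(0.7), 0.22), (np.float64(0.75), 0.22), (np.float64(0.8), 0.3)]
0.35 [(np.float64(0.4), 0.02), (np.float64(0.45), 0.02), (np.float64(0.5), 0.02), (np.float64(0.55), 0.13), (np.float64(0.6), 0.62), (np.float64(0.65), 0.21), (np.float64(0.7), 0.58), (np.float64(0.75), 0.58), (np.float64(0.8), 0.58)]
```

Request:
arm_command:
  linear:
    - [49.8,-41.3,8]
    - [49.8,-41.3,8]
    - [49.8,-41.3,8]
    - [49.8,-41.3,8]
    - [49.8,-41.3,8]
    - [49.8,-41.3,8]
    - [49.8,-41.3,8]
    - [49.8,-41.3,8]
    - [49.8,-41.3,8]
    - [49.8,-41.3,8]
    - [49.8,-41.3,8]
    - [49.8,-41.3,8]
    - [49.8,-41.3,8]
    - [49.8,-41.3,8]
    - [49.8,-41.3,8]
    - [49.8,-41.3,8]
    - [49.8,-41.3,8]
    - [49.8,-41.3,8]
    - [49.8,-41.3,8]
    - [49.8,-41.3,8]
  yaw: [33,33,33,33,33,33,33,33,33,33,33,33,33,33,33,33,33,33,33,33]
  gripper: [-1,-1,-1,-1,-1,-1,-1,-1,-1,-1,-1,-1,-1,-1,-1,-1,-1,-1,-1,-1]

```text
clock: 2.22
tcp_pos: [0.5177, 0.0748, 0.2241]
tcp_rot: [0.0, 0.998, -0.059, -0.0]
wrist_force: [-0.7, -0.0, 0.0]
gripper_width: 0.0854
grasp_force: 0.0
```

```bash
cat >> h.py <<'E'
def shot(n):
    c=camera_info('wrist'); im,d=read_camera('wrist'); cv2.imwrite(f'pics/{n}.png',im); return c,im,d
E
python3 - <<'E'
from h import *
c,im,d=shot('w1'); np.save('w1d',d)
for n in('print_frame','dust_plug'):
    o=outline_of('wrist',n)[0]; m=o['region']; v,u=np.nonzero(m&(d>0)); P=world(c,u,v,d=d[v,u])
    print(n,o['p'],o['box'],np.median(P[:,2]))
    if n=='dust_plug':
        K=P[(P[:,2]>.036)]; F=P[(P[:,2]<.030)&(P[:,2]>.02)]
        for X in(K,F): (cc,r)=cv2.minEnclosingCircle((X[:,:2]*1000).astype(np.float32)); print(len(X),X.mean(0),cc,r)
    else:
        X=P[abs(P[:,2]-.02)<.004]; print(cv2.minAreaRect((X[:,:2]*1000).astype(np.float32)))
v,u=np.nonzero((d>0)); P=world(c,u,v,d=d[v,u]); P=P[(P[:,2]>.044)&(P[:,2]<.065)&(abs(P[:,0]-.52)<.08)&(abs(P[:,1]-.075)<.06)]
for s in(1,-1):
    X=P[(P[:,0]-.52)*s>.03]; print('post',len(X),X.mean(0) if len(X) else '',X.max(0) if len(X) else '')
E
```

```text
print_frame 0.76 [219.9, 93.7, 109.9, 179.3] 0.02003827658133267
((518.0706176757812, 77.808349609375), (100.29295349121094, 153.4971466064453), 82.8978042602539)
dust_plug 0.23 [455.2, 118.5, 104.7, 139.9] 0.0020929934286876006
0 [nan nan nan] (0.0, 0.0) 0.0
0 [nan nan nan] (0.0, 0.0) 0.0
post 310 [0.57318661 0.07083333 0.05432404] [0.5803435  0.07861054 0.06013139]
post 122 [0.46371541 0.08459979 0.05251353] [0.46665394 0.08940076 0.06044089]<stdin>:8: RuntimeWarning: Mean of empty slice.
  ret = um.true_divide(
```

View pics/w1.png

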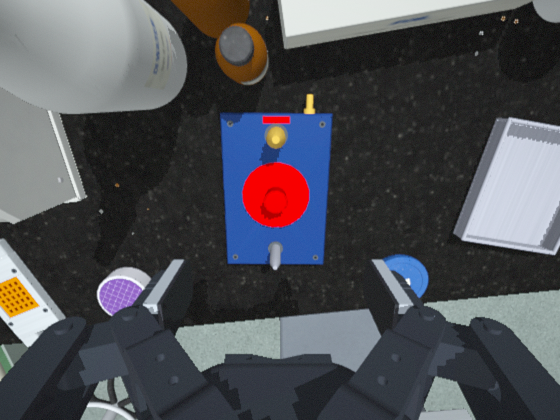

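The wrist view shows the frame centred near (275,190), with the brass post at (276,137) and the steel post at (276,255). The plug is at (275,195) and its knob at (275,203). The two post positions confirm the frame pose: (0.518, 0.078), −7.1°.

Run:
```python
from h import *
im=cv2.imread('pics/w1.png'); d=np.load('w1d.npy'); c=camera_info('wrist')
v,u=np.nonzero(red(im)&(d>0)); k=(v>155)&(v<235)&(u>235)&(u<320); v,u=v[k],u[k]
P=world(c,u,v,d=d[v,u])
for X in(P[P[:,2]>.041],P[(P[:,2]<.027)]): print(len(X),X.mean(0),cv2.minEnclosingCircle((X[:,:2]*1000).astype(np.float32)))
print(tool_yaw(),tool_shift((.5183,.0778),.1))
```

```text
425 [0.51794215 0.07786423 0.04395206] ((517.558349609375, 78.09178161621094), 10.771368026733398)
2811 [0.51966837 0.07758456 0.0242082 ] ((517.6399536132812, 77.55995178222656), 31.564441680908203)
(np.float64(-6.760154000025592), np.float64(-96.76015605864494)) [-0.   -0.32 12.42]
```

Run:
```python
from h import *
d=np.load('w1d.npy'); c=camera_info('wrist'); s=bot.state()
for u0,u1 in((140,190),(370,420)):
    v,u=np.mgrid[240:330,u0:u1]; v=v.ravel();u=u.ravel(); P=world(c,u,v,d=d[v,u])-s['tcp_pos']; P=P[P[:,2]>-.1]
    print(len(P),np.percentile(P[:,2],[0,1,5,25,50]),np.percentile(P[:,1],[1,50,99]))
```

```text
2817 [-0.05864419 -0.05577091 -0.05265139 -0.04300751 -0.03348824] [0.03670533 0.04374641 0.05547387]
2761 [-0.05661913 -0.05361481 -0.0497453  -0.04062825 -0.03160114] [-0.05526689 -0.04340726 -0.03782832]
```

Request:
arm_command:
  linear:
    - [0,-0.3,4]
    - [0,-0.3,8]
    - [0,-0.3,11]
    - [0,-0.3,12.4]
    - [0,-0.3,12.4]
    - [0,-0.3,12.4]
    - [0,-0.3,12.4]
    - [0,-0.3,12.4]
    - [0,-0.3,12.4]
    - [0,-0.3,12.4]
    - [0,-0.3,12.4]
    - [0,-0.3,12.4]
    - [0,-0.3,12.4]
    - [0,-0.3,12.4]
    - [0,-0.3,12.4]
  yaw: [0,0,0,0,0,0,0,0,0,0,0,0,0,0,0]
  gripper: [-1,-1,-1,-1,-1,-1,1,1,1,1,1,1,1,1,1]

```text
clock: 3.62
tcp_pos: [0.5188, 0.0788, 0.1007]
tcp_rot: [-0.0, 0.998, -0.058, 0.001]
wrist_force: [-1.6, -0.4, 5.7]
gripper_width: 0.0175
grasp_force: 58.5
```

Request:
arm_command:
  linear:
    - [0,0,-3]
    - [0,0,-6]
    - [0.2,4,-6]
    - [0.2,8,-6]
    - [0.2,12,-6]
    - [0.2,16,-6]
    - [0.2,20,-6]
    - [0.2,24,-5]
    - [0.2,25,-4]
    - [0.2,25,-2]
    - [0.2,25,0]
    - [0.2,25,1]
    - [0.2,25,1.1]
    - [0.2,25,1.1]
    - [0.2,25,1.1]
    - [0.2,25,1.1]
    - [0.2,25,1.1]
    - [0.2,25,1.1]
  yaw: [0,0,0,0,0,0,0,0,0,0,0,0,0,0,0,0,0,0]
  gripper: [1,1,1,1,1,1,1,1,1,1,1,1,1,1,1,-1,-1,-1]

```text
clock: 5.12
tcp_pos: [0.4918, -0.1697, 0.0895]
tcp_rot: [0.0, 0.998, -0.058, 0.001]
wrist_force: [-0.6, 1.1, 0.2]
gripper_width: 0.0531
grasp_force: 0.0
```

Request:
arm_command:
  linear:
    - [0,0,-4]
    - [0,0,-8]
    - [-3,-4,-12]
    - [-12.6,-45.8,-13]
    - [-12.6,-45.8,-13]
    - [-12.6,-45.8,-13]
    - [-12.6,-45.8,-13]
    - [-12.6,-45.8,-13]
    - [-12.6,-45.8,-13]
    - [-12.6,-45.8,-13]
    - [-12.6,-45.8,-13]
    - [-12.6,-45.8,-13]
    - [-12.6,-45.8,-13]
    - [-12.6,-45.8,-13]
    - [-12.6,-45.8,-13]
    - [-12.6,-45.8,-13]
    - [-12.6,-45.8,-13]
    - [-12.6,-45.8,-13]
  yaw: [0,0,0,0,0,0,0,0,0,0,0,0,0,0,0,0,0,0]
  gripper: [-1,-1,-1,-1,-1,-1,-1,-1,-1,-1,-1,-1,-1,-1,-1,-1,-1,-1]

```text
clock: 6.62
tcp_pos: [0.4194, 0.2986, 0.2188]
tcp_rot: [0.0, 0.998, -0.059, -0.0]
wrist_force: [-0.0, -0.5, 0.2]
gripper_width: 0.0851
grasp_force: 0.0
```

```bash
cat > see.py <<'E'
from h import *
import sys
name=sys.argv[1]; c,im,d=shot(name); np.save(name+'d',d); print(bot.state()['clock'],bot.state()['tcp_pos'],tool_yaw()[0])
for n in sys.argv[2:]:
    for o in outline_of('wrist',n)[:1]:
        m=o['region']; v,u=np.nonzero(m&(d>0)); P=world(c,u,v,d=d[v,u]); zt=np.percentile(P[:,2],60)
        h={'wafer':.02,'clamp':.012,'print_frame':.02}.get(n,.01)
        X=P[abs(P[:,2]-h)<.003][:,:2]; p=(X*1000).astype(np.float32)
        rr=red(im)[v,u]; 
        print(n,round(o['p'],2),np.round(o['box']),'z60 %.4f'%zt,'n',len(X),cv2.minAreaRect(p),cv2.minEnclosingCircle(p),'red',P[rr].mean(0) if rr.any() else None)
        if n=='wafer':
            hull=cv2.convexHull(p)[:,0]; (q,r)=cv2.minEnclosingCircle(p)
            for k in range(len(hull)):
                e=hull[(k+1)%len(hull)]-hull[k]; L=np.hypot(*e)
                if L>8: mid=(hull[k]+hull[(k+1)%len(hull)])/2-np.array(q); print('  edge',round(L,1),'mid dir',np.degrees(np.arctan2(mid[1],mid[0])),'dist',np.hypot(*mid),'normal',np.degrees(np.arctan2(-e[0],e[1])))
E
python3 see.py w2 wafer mask_amber
```

```text
6.6667 [0.41951876 0.29848999 0.21886624] -6.747862028285445
wafer 0.88 [297. 154.  58.  60.] z60 0.0203 n 2517 ((422.7755432128906, 258.1998596191406), (49.054908752441406, 55.60708236694336), 56.914772033691406) ((420.61285400390625, 255.63690185546875), 28.21762466430664) red None
  edge 9.9 mid dir -177.4169475218269 dist 27.24997754195856 normal 176.33249
  edge 9.8 mid dir -158.73539908933725 dist 25.467362146158614 normal -129.00511
  edge 27.7 mid dir -112.78245810352986 dist 21.54692889387754 normal -123.08522
mask_amber 0.61 [130. 116. 114. 138.] z60 0.0100 n 6949 ((429.8067626953125, 384.7112731933594), (125.56301879882812, 58.411781311035156), 16.308759689331055) ((430.0408020019531, 383.98968505859375), 68.16030883789062) red [0.47573601 0.4183732  0.01057655]
```

View pics/w2.png

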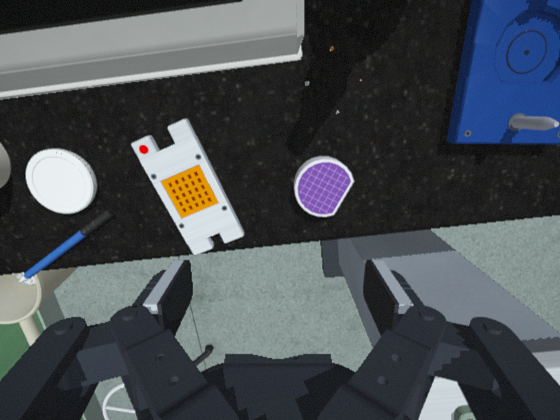

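The picture shows the wafer at (323,185) with its flat at the lower right, whose normal points at −123° in the world. The amber mask is at (190,188) with its red dot at (144,149), the +x end.

Request:
arm_command:
  linear:
    - [0.6,4.2,0]
    - [0.6,4.2,2]
    - [0.6,4.2,4]
    - [0.6,4.2,6]
    - [0.6,4.2,7]
    - [0.6,4.2,8]
    - [0.6,4.2,8]
    - [0.6,4.2,9]
    - [0.6,4.2,10]
    - [0.6,4.2,12]
    - [0.6,4.2,13.5]
    - [0.6,4.2,14.2]
    - [0.6,4.2,14.2]
    - [0.6,4.2,14.2]
    - [0.6,4.2,14.2]
    - [0.6,4.2,14.2]
    - [0.6,4.2,14.2]
    - [0.6,4.2,14.2]
    - [0.6,4.2,14.2]
    - [0.6,4.2,14.2]
  yaw: [-7,-14,-21,-28,-35,-42,-49,-56,-63.7,-63.7,-63.7,-63.7,-63.7,-63.7,-63.7,-63.7,-63.7,-63.7,-63.7,-63.7]
  gripper: [-1,-1,-1,-1,-1,-1,-1,-1,-1,-1,-1,-1,-1,-1,1,1,1,1,1,1]

```text
clock: 8.43
tcp_pos: [0.4212, 0.2575, 0.0785]
tcp_rot: [0.0, 0.879, 0.478, 0.001]
wrist_force: [-1.5, -1.7, 8.1]
gripper_width: 0.0531
grasp_force: 61.7
```

Run:
```python
from h import *
c,im,d=shot('w3'); np.save('w3d',d); s=bot.state(); print(s['tcp_pos'],tool_yaw()[0],s['gripper_width'],s['clock'])
o=outline_of('wrist','wafer')
if o:
    m=o[0]['region']; v,u=np.nonzero(m&(d>0)); P=world(c,u,v,d=d[v,u]); X=P[abs(P[:,2]-.02)<.003]; print(o[0]['p'],len(X),X.mean(0),cv2.minAreaRect((X[:,:2]*1000).astype(np.float32)))
```

```text
[0.42116089 0.25754627 0.0784448 ] 57.05166609048075 0.05285785794338925 8.4833
0.65 8124 [0.42139888 0.25962991 0.02011399] ((421.24755859375, 259.4519958496094), (49.1023063659668, 53.32288360595703), 56.94036102294922)
```

View pics/w3.png

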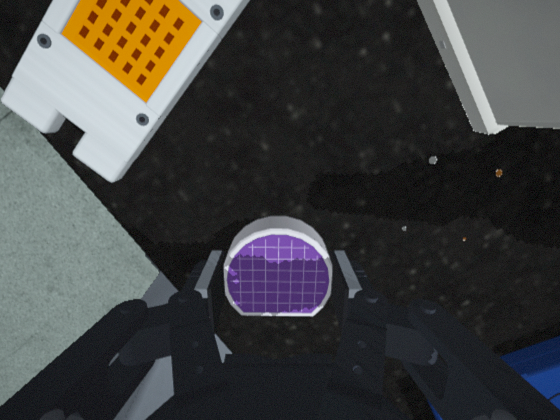

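The wafer is held between the pads, centred near (278,275), with its flat square to the tool at (278,316). Next I'll carry it to hover over the pocket.

Request:
arm_command:
  linear:
    - [0,0,-3]
    - [0,0,-6]
    - [0,0,-8]
    - [-2,3.7,-8]
    - [-4,7.5,-8]
    - [-5.7,10.8,-8]
    - [-7.4,14,-8]
    - [-8.8,16.6,-8]
    - [-9.6,18,-8]
    - [-9.6,18,-8]
    - [-9.6,18,-8]
    - [-9.6,18,-8]
    - [-9.6,18,-8]
    - [-9.6,18,-8]
    - [-9.6,18,-8]
    - [-9.6,18,-8]
    - [-9.6,18,-8]
  yaw: [0,0,7,14,21,28,35,42,49,56,63,64.1,64.1,64.1,64.1,64.1,64.1]
  gripper: [1,1,1,1,1,1,1,1,1,1,1,1,1,1,1,1,1]

```text
clock: 9.95
tcp_pos: [0.5193, 0.0791, 0.1569]
tcp_rot: [0.0, 0.998, -0.061, 0.0]
wrist_force: [-0.2, 0.5, -1.5]
gripper_width: 0.053
grasp_force: 64.3
```

Run:
```python
from h import *
c,im,d=shot('w4'); np.save('w4d',d); s=bot.state(); t=s['tcp_pos']; print(t,tool_yaw()[0],s['gripper_width'],s['clock'])
v,u=np.nonzero(d>0); P=world(c,u,v,d=d[v,u])
for n in('wafer','print_frame'):
    o=outline_of('wrist',n)
    if not o: print(n,'none'); continue
    m=o[0]['region']; vv,uu=np.nonzero(m&(d>0)); X=world(c,uu,vv,d=d[vv,uu]); z=np.median(X[:,2]); X=X[abs(X[:,2]-z)<.003]; print(n,o[0]['p'],len(X),X.mean(0),cv2.minAreaRect((X[:,:2]*1000).astype(np.float32)))
Q=P[(P[:,2]>.044)&(P[:,2]<.065)]
for q in((.574,.071),(.463,.0845)):
    X=Q[np.hypot(*(Q[:,:2]-q).T)<.018]; print('post',len(X),X.mean(0) if len(X) else '',X[X[:,2]>.054].mean(0) if len(X) else '')
```

```text
[0.51931525 0.07906977 0.15693623] -7.00056102614337 0.05290765814414041 10.0
wafer 0.56 8075 [0.52004033 0.07995834 0.09856521] ((519.6922607421875, 80.18253326416016), (52.879051208496094, 49.47077178955078), 84.28955078125)
print_frame 0.94 13109 [0.55463272 0.07278093 0.01993476] ((517.1085205078125, 77.73194122314453), (100.35231018066406, 149.15728759765625), 83.04428100585938)
post 570 [0.57353946 0.07088838 0.05440207] [0.57288954 0.07079306 0.05713747]
post 39 [0.46200885 0.08480414 0.05824348] [0.46205941 0.08471014 0.05837095]
```

View pics/w4.png

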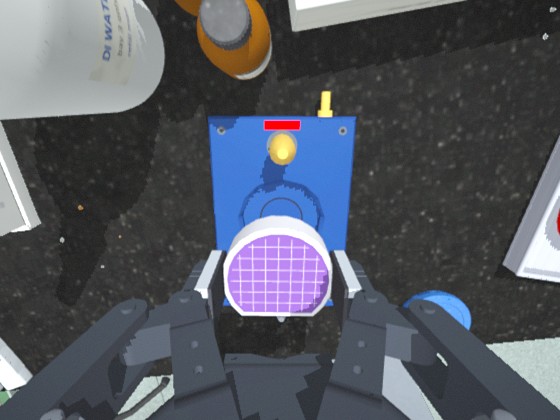

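The wafer is at (278,275), hovering over the pocket. The post line sits near column 282, so I need to shift about 2.3 mm along tool y and 1.5 mm along tool x, then lower.

Request:
arm_command:
  linear:
    - [0.15,0.23,2]
    - [0.15,0.23,4]
    - [0.15,0.23,5.3]
    - [0.15,0.23,5.6]
    - [0.15,0.23,5.8]
    - [0.15,0.23,6.0]
    - [0.15,0.23,6.1]
    - [0.15,0.23,6.2]
    - [0.15,0.23,6.3]
    - [0.15,0.23,6.3]
  yaw: [0,0,0,0,0,0,0,0,0,0]
  gripper: [1,1,1,1,1,1,1,1,1,1]

```text
clock: 10.93
tcp_pos: [0.5207, 0.0764, 0.0942]
tcp_rot: [-0.0, 0.998, -0.062, 0.0]
wrist_force: [-0.1, 0.3, -1.6]
gripper_width: 0.0532
grasp_force: 64.3
```

Request:
arm_command:
  linear:
    - [0,0,0.1]
    - [0,0,0.2]
    - [0,0,0.3]
    - [0,0,0.37]
    - [0,0,0.37]
  yaw: [0,0,0,0,0]
  gripper: [1,1,1,1,1]

```text
clock: 11.35
tcp_pos: [0.5206, 0.0764, 0.0905]
tcp_rot: [0.0, 0.998, -0.062, -0.0]
wrist_force: [-0.7, -1.4, 3.5]
gripper_width: 0.0529
grasp_force: 64.7
```

Request:
arm_command:
  linear:
    - [0,0,0]
    - [0,0,0]
    - [0,0,0]
    - [0,0,0]
    - [0,0,-2]
    - [0,0,-6]
    - [0,0,-10]
    - [0,0,-13]
    - [0,0,-13]
    - [0,0,-13]
  yaw: [0,0,0,0,0,0,0,0,0,0]
  gripper: [-1,-1,-1,-1,-1,-1,-1,-1,-1,-1]

```text
clock: 12.18
tcp_pos: [0.5213, 0.0765, 0.2221]
tcp_rot: [-0.0, 0.998, -0.062, 0.002]
wrist_force: [-0.6, -0.0, 0.1]
gripper_width: 0.0855
grasp_force: 0.0
```

```bash
cat > chk.py <<'E'
from h import *
import sys
c,im,d=shot(sys.argv[1]); h=float(sys.argv[2]); s=bot.state(); print(s['tcp_pos'],tool_yaw()[0],s['clock'])
v,u=np.nonzero(d>0); P=world(c,u,v,d=d[v,u])
near=np.hypot(*(P[:,:2]-[.518,.0775]).T)<float(sys.argv[3])
X=P[near&(abs(P[:,2]-h)<.006)]; X2=X[abs(X[:,2]-np.median(X[:,2]))<.0025]
print('z med',np.median(X[:,2]),len(X),len(X2),cv2.minAreaRect((X2[:,:2]*1000).astype(np.float32)))
A=np.c_[X2[:,:2]-X2[:,:2].mean(0),np.ones(len(X2))]; print('slope',np.linalg.lstsq(A,X2[:,2],rcond=None)[0])
Q=P[(P[:,2]>.05)&(P[:,2]<.065)]
for q in((.574,.071),(.463,.0845)):
    Y=Q[np.hypot(*(Q[:,:2]-q).T)<.018]; print('post',len(Y),Y.mean(0) if len(Y) else '')
cv2.imwrite('pics/'+sys.argv[1]+'c.png',cv2.resize(im[80:290,170:380],None,fx=2.5,fy=2.5))
E
python3 chk.py w5 .032 .034
```

```text
[0.52037391 0.07638621 0.22030211] -7.055692821625563 12.2333
z med 0.032259163110842926 2619 2576 ((520.8582153320312, 77.58833312988281), (55.385440826416016, 49.15835189819336), 85.02630615234375)
slope [-0.0026731  -0.00138429  0.03226967]
post 290 [0.57310706 0.07091394 0.05484945]
post 89 [0.46333001 0.08477143 0.05458176]
```

View pics/w5c.png

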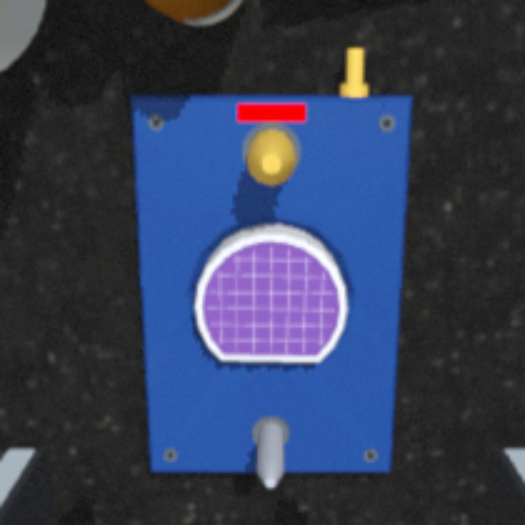

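Run:
```python
from h import *
d=np.load('w4d.npy'); s=bot.state(); c=camera_info('wrist')
# same tool yaw as in w4: use present rotation, camera-to-tcp offset rigid
for u0,u1 in((190,223),(335,365)):
    v,u=np.mgrid[235:300,u0:u1]; v=v.ravel();u=u.ravel(); P=world(c,u,v,d=d[v,u])-s['tcp_pos']; P=P[P[:,2]>-.1]
    print(len(P),np.percentile(P[:,2],[0,1,3,10,25,50]),np.percentile(P[:,1],[1,50,99]))
print(tool_shift((.430,.3845),.22))
```

```text
1371 [-0.06512185 -0.06346246 -0.06165151 -0.05731125 -0.05183092 -0.04401476] [0.02587908 0.02903181 0.03947917]
1245 [-0.06509355 -0.06346455 -0.0617102  -0.05711169 -0.05051883 -0.04277198] [-0.03904623 -0.02992989 -0.02492961]
[-12.75 -29.47   0.03]
```

The crop shows the wafer seated flat at (272,295) with its flat toward the steel post (270,445). The top is at 32.3 mm, as it should be. Next is the mask.

Request:
arm_command:
  linear:
    - [-1.6,-3.7,0]
    - [-3.2,-7.4,0]
    - [-4.8,-11.1,0]
    - [-6.4,-14.8,0]
    - [-8,-18.5,0]
    - [-9.6,-22.1,0]
    - [-11.2,-25.8,2]
    - [-12.7,-29.4,4]
    - [-12.7,-29.4,7]
    - [-12.7,-29.4,10]
    - [-12.7,-29.4,13]
    - [-12.7,-29.4,15]
    - [-12.7,-29.4,15]
    - [-12.7,-29.4,15]
    - [-12.7,-29.4,15]
    - [-12.7,-29.4,15]
    - [-12.7,-29.4,15]
    - [-12.7,-29.4,15]
    - [-12.7,-29.4,15]
    - [-12.7,-29.4,15]
  yaw: [0,-6,-12,-18,-23.4,-23.4,-23.4,-23.4,-23.4,-23.4,-23.4,-23.4,-23.4,-23.4,-23.4,-23.4,-23.4,-23.4,-23.4,-23.4]
  gripper: [-1,-1,-1,-1,-1,-1,-1,-1,-1,-1,-1,-1,-1,-1,1,1,1,1,1,1]

```text
clock: 13.9
tcp_pos: [0.4315, 0.3844, 0.0722]
tcp_rot: [-0.001, 0.99, 0.142, 0.002]
wrist_force: [-0.6, 0.4, 6.1]
gripper_width: 0.0561
grasp_force: 64.3
```

Request:
arm_command:
  linear:
    - [0,0,-2]
    - [0,0,-5]
    - [0,0,-8]
    - [-0.1,4,-8]
    - [-0.1,8,-8]
    - [-0.1,12,-8]
    - [-0.1,16,-8]
    - [-0.1,20,-8]
    - [-0.2,24,-8]
    - [-0.2,28,-8]
    - [-0.2,31,-8]
    - [-0.2,32,-8]
    - [-0.2,32,-8]
    - [-0.2,32,-8]
    - [-0.2,32,-8]
    - [-0.2,32,-8]
  yaw: [0,0,0,4,8,12,16,20,23.4,23.4,23.4,23.4,23.4,23.4,23.4,23.4]
  gripper: [1,1,1,1,1,1,1,1,1,1,1,1,1,1,1,1]

```text
clock: 15.23
tcp_pos: [0.5184, 0.0776, 0.1503]
tcp_rot: [-0.0, 0.998, -0.061, -0.0]
wrist_force: [0.4, -0.6, -1.9]
gripper_width: 0.0559
grasp_force: 64.2
```

```bash
cat > hov.py <<'E'
from h import *
import sys
c,im,d=shot(sys.argv[1]); np.save(sys.argv[1]+'d',d); s=bot.state(); t=s['tcp_pos']; print(t,tool_yaw()[0],s['gripper_width'],s['clock'])
v,u=np.nonzero(d>0); P=world(c,u,v,d=d[v,u]); top=t[2]-float(sys.argv[2])
X=P[(abs(P[:,2]-top)<.004)&(np.hypot(*(P[:,:2]-t[:2]).T)<.075)]; print('top z',np.median(X[:,2]),top,len(X))
X=X[abs(X[:,2]-np.median(X[:,2]))<.0025]; r=cv2.minAreaRect((X[:,:2]*1000).astype(np.float32)); print('held',r)
A=np.c_[X[:,:2]-X[:,:2].mean(0),np.ones(len(X))]; print('slope',np.linalg.lstsq(A,X[:,2],rcond=None)[0])
Q=P[(P[:,2]>.03)&(P[:,2]<.062)]
for q in((.574,.0705),(.463,.0845)):
    Y=Q[np.hypot(*(Q[:,:2]-q).T)<.015]; print('post',len(Y),Y.mean(0) if len(Y) else '')
Y=P[abs(P[:,2]-.02)<.002]; print('plate',len(Y),Y.min(0),Y.max(0))
E
python3 hov.py w6 .0622
```

```text
[0.51839652 0.0775208  0.15022651] -6.937637245419001 0.05593470259756505 15.2833
top z 0.08768125036571778 0.08802650673271487 22677
held ((520.8751220703125, 78.33477783203125), (80.30866241455078, 117.4791488647461), 82.9206771850586)
slope [-3.21595764e-05 -6.64649122e-05  8.75997179e-02]
post 657 [0.57382382 0.07070465 0.05328518]
post 0 
plate 8335 [ 0.43639506 -0.13257407  0.01800336] [0.66535759 0.28280301 0.02199795]
```

View pics/w6.png

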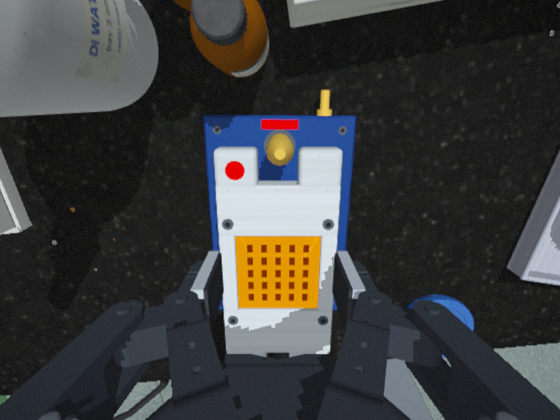

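```bash
cat > fit.py <<'E'
from h import *
import sys
# held plate in tool axes (mm, from the TCP), and brass post by depth
def fit(im,d,c,t,top):
    a=np.radians(-7.1); F=np.array([[np.cos(a),np.sin(a)],[np.sin(a),-np.cos(a)]]) # rows: frame x, and tool y (= -frame y)
    v,u=np.nonzero(d>0); P=world(c,u,v,d=d[v,u]); X=P[abs(P[:,2]-top)<.002]; q=(X[:,:2]-t[:2])@F.T*1000
    k=(abs(q[:,0])<75)&(abs(q[:,1])<36); q=q[k]
    front=[np.percentile(q[(abs(q[:,1]-s)<8),0],99.5) for s in(-19,19)]
    w=q[(q[:,0]>20)&(q[:,0]<44)]; n=q[(q[:,0]>front[0]-13)&(q[:,0]<front[0]-3)]
    ys=np.sort(n[:,1]); j=np.argmax(np.diff(ys)); 
    cen=q[abs(q[:,1])<5]; bot=cen[:,0].max()
    print('front',np.round(front,1),'-> centre x',np.round(np.mean(front)-63,1),'| sides',np.round(np.percentile(w[:,1],[.3,99.7]),1),'-> y',round(np.percentile(w[:,1],[.3,99.7]).mean(),1),'| slot y',np.round(ys[j:j+2],1),'mid',round(ys[j:j+2].mean(),1),'slot bottom x',round(bot,1))
    for lo,hi in((20,28),(36,44)):
        b=q[(q[:,0]>lo)&(q[:,0]<hi),1]; print('   strip mid',lo,np.percentile(b,[.3,99.7]).mean().round(2))
    for nm,g in(('brass',(.574,.0708)),('steel',(.463,.0846))):
        Y=P[(P[:,2]>.034)&(P[:,2]<.0585)&(np.hypot(*(P[:,:2]-g).T)<.015)]
        if len(Y)<20: continue
        y=(Y[:,:2]-t[:2])@F.T*1000; z=Y[:,2]; 
        print(nm,len(y),'x %.1f..%.1f y %.1f..%.1f'%(*np.percentile(y[:,0],[1,99]),*np.percentile(y[:,1],[1,99])),'tip',(y[z>.055].mean(0) if (z>.055).any() else ''))
c=camera_info('wrist'); s=bot.state(); n=sys.argv[1]
fit(None,np.load(n+'d.npy'),c,s['tcp_pos'],float(sys.argv[2]))
E
python3 fit.py w6 .0877
```

```text
front [60.5 60.7] -> centre x -2.4 | sides [-29.7  27.6] -> y -1.1 | slot y [-10.5   8.3] mid -1.1 slot bottom x 44.9
   strip mid 20 -1.01
   strip mid 36 -1.11
brass 559 x 47.5..62.3 y -7.2..7.0 tip [ 5.50981609e+01 -5.41274062e-02]
```

The mask is held flat with its red dot (235,170) at the brass post end (280,150). A shift of x +1.3 mm, y +1.0 mm lines up the slots.

Request:
arm_command:
  linear:
    - [0.13,0.1,0.6]
    - [0.13,0.1,1.2]
    - [0.13,0.1,1.6]
    - [0.13,0.1,2.0]
    - [0.13,0.1,2.3]
    - [0.13,0.1,2.6]
    - [0.13,0.1,2.9]
    - [0.13,0.1,3.2]
    - [0.13,0.1,3.4]
    - [0.13,0.1,3.4]
  yaw: [0,0,0,0,0,0,0,0,0,0]
  gripper: [1,1,1,1,1,1,1,1,1,1]

```text
clock: 16.12
tcp_pos: [0.5199, 0.075, 0.1158]
tcp_rot: [-0.0, 0.998, -0.062, -0.0]
wrist_force: [-0.6, 2.2, -2.0]
gripper_width: 0.0559
grasp_force: 64.2
```

Request:
arm_command:
  linear:
    - [0,-0.08,0]
    - [0,-0.08,0.2]
    - [0,-0.08,0.4]
    - [0,-0.08,0.6]
    - [0,-0.08,0.8]
    - [0,-0.08,0.95]
    - [0,-0.08,0.95]
  yaw: [0,0,0,0,0,0,0]
  gripper: [1,1,1,1,1,1,1]

```text
clock: 16.7
tcp_pos: [0.5199, 0.0757, 0.1063]
tcp_rot: [0.0, 0.998, -0.062, -0.0]
wrist_force: [0.1, -1.0, -1.5]
gripper_width: 0.0558
grasp_force: 64.2
```

Request:
arm_command:
  linear:
    - [0,0,0.1]
    - [0,0,0.2]
    - [0,0,0.2]
    - [0,0,0.2]
  yaw: [0,0,0,0]
  gripper: [1,1,1,1]

```text
clock: 17.03
tcp_pos: [0.5201, 0.0758, 0.1047]
tcp_rot: [0.0, 0.998, -0.062, -0.0]
wrist_force: [0.0, -0.1, -1.1]
gripper_width: 0.0558
grasp_force: 64.2
```

Request:
arm_command:
  linear:
    - [0,0,0.05]
    - [0,0,0.05]
    - [0,0,0.05]
    - [0,0,0.05]
    - [0,0,0.05]
    - [0,0,-1]
    - [0,0,-4]
    - [0,0,-8]
    - [0,0,-11.5]
    - [0,0,-11.5]
    - [0,0,-11.5]
  yaw: [0,0,0,0,0,0,0,0,0,0,0]
  gripper: [1,-1,-1,-1,-1,-1,-1,-1,-1,-1,-1]

```text
clock: 17.95
tcp_pos: [0.521, 0.0759, 0.2226]
tcp_rot: [-0.001, 0.998, -0.062, 0.003]
wrist_force: [-0.2, 0.7, -0.8]
gripper_width: 0.0856
grasp_force: 0.0
```

```bash
python3 chk.py w7 .042 .075; python3 -c "
from h import *; print(tool_shift((.596,-.334),.22))"
```

```text
[0.5199388  0.07578975 0.22065862] -7.05417168273578 18.0
z med 0.04172181166824429 8268 8178 ((518.6307373046875, 76.97320556640625), (58.15423583984375, 124.67720794677734), 83.04222869873047)
slope [0.0008773  0.00087707 0.04166302]
post 284 [0.57300983 0.07098467 0.05494371]
post 88 [0.46333031 0.08463991 0.05475184]
[12.58 39.73  0.07]
```

View pics/w7c.png

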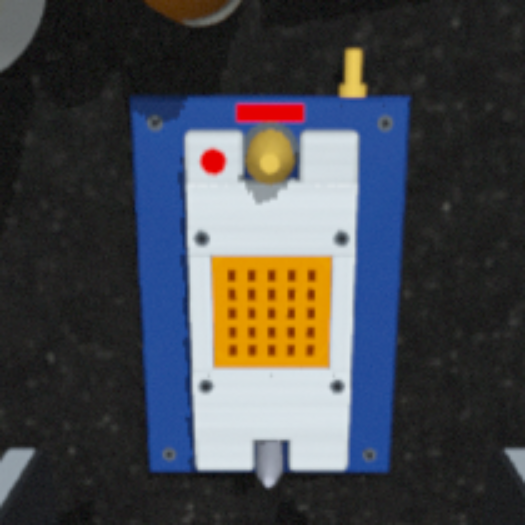

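The mask is seated flat with its top at 41.7 mm. The red dot (212,160) is at the brass post (270,155), and the steel post is in the slot at (268,460). Next I'll look at the clamp from above.

Request:
arm_command:
  linear:
    - [1.2,3.8,0]
    - [2.4,7.6,0]
    - [3.6,11.4,0]
    - [4.8,15.2,0]
    - [6,19,0]
    - [7.2,22.8,0]
    - [8.4,26.6,0]
    - [9.6,30.4,0]
    - [10.8,34.2,0]
    - [12,38,0]
    - [12.5,39.7,0]
    - [12.5,39.7,0]
    - [12.5,39.7,0]
    - [12.5,39.7,0]
  yaw: [0,-5,-10,-10,-10,-10,-10,-10,-10,-10,-10,-10,-10,-10]
  gripper: [-1,-1,-1,-1,-1,-1,-1,-1,-1,-1,-1,-1,-1,-1]

```text
clock: 19.17
tcp_pos: [0.5946, -0.3323, 0.2181]
tcp_rot: [-0.001, 1.0, 0.026, -0.001]
wrist_force: [-1.1, 0.2, 0.3]
gripper_width: 0.0855
grasp_force: 0.0
```

```bash
python3 see.py w8 clamp
```

```text
19.2167 [ 0.5948727  -0.33199683  0.21869789] 3.004782638373762
clamp 0.59 [250. 123.  62. 128.] z60 0.0122 n 5251 ((595.4580688476562, -334.0798645019531), (125.33834075927734, 58.02188491821289), 3.092996835708618) ((595.459228515625, -333.764404296875), 68.5040054321289) red [ 0.64837631 -0.31173935  0.01244742]
```

View pics/w8.png

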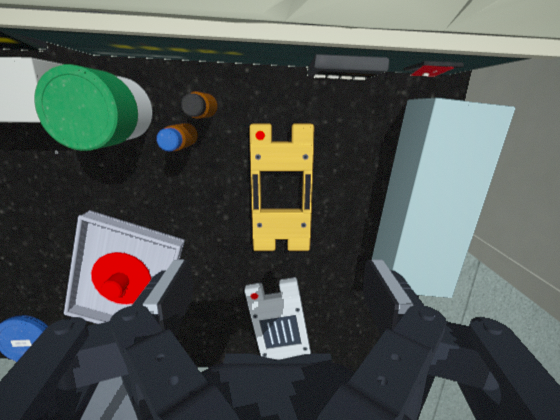

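The clamp is at (281,187) with its red dot at (260,135), pointing +x. The plug lies in the tray at (120,278), and the chrome mask at (280,320) is clear of the clamp. Before lowering I'll check clearances.

Run:
```python
from h import *
d=np.load('w8d.npy'); c=camera_info('wrist'); s=bot.state()
v,u=np.nonzero(d>0); P=world(c,u,v,d=d[v,u])
k=(abs(P[:,1]+.334)<.075)&(v<250)
for z0,z1 in((.03,.07),(.07,.11),(.11,.16),(.16,.25)):
    X=P[k&(P[:,2]>z0)&(P[:,2]<z1)]; print(z0,len(X),X[:,0].min() if len(X) else '')
k=(P[:,0]<.66)&(P[:,0]>.52)&(P[:,2]>.02)&(v<240)
X=P[k&(P[:,1]>-.334)]; print('left near',X[:,1].min() if len(X) else '',X[:,2].max() if len(X) else ''); X=P[k&(P[:,1]<-.334)]; print('right near',X[:,1].max(), X[:,2].max())
print(tool_shift((.5955,-.334),.0715))
```

```text
0.03 1992 0.6618055209137498
0.07 3678 0.6974380332370511
0.11 14497 0.7055765403224489
0.16 0 
left near -0.2520985856328576 0.07141470632584779
right near -0.43660806491063736 0.05588163939798477
[ 0.05  0.23 14.77]
```

Request:
arm_command:
  linear:
    - [-0.7,0.2,3]
    - [-0.7,0.2,6]
    - [-0.7,0.2,9]
    - [-0.7,0.2,11]
    - [-0.7,0.2,12.5]
    - [-0.7,0.2,13.5]
    - [-0.7,0.2,14.2]
    - [-0.7,0.2,14.7]
    - [-0.7,0.2,14.7]
  yaw: [0,0,0,0,0,0,0,0,0]
  gripper: [-1,-1,-1,-1,-1,-1,-1,-1,-1]

```text
clock: 20.02
tcp_pos: [0.5885, -0.3354, 0.0725]
tcp_rot: [-0.0, 1.0, 0.026, -0.0]
wrist_force: [0.7, 0.2, -0.3]
gripper_width: 0.0851
grasp_force: 0.0
```

Request:
arm_command:
  linear:
    - [0,0,0]
    - [0,0,0]
    - [0,0,0]
    - [0,0,0]
    - [0,0,0]
    - [0,0,0]
    - [0,0,0]
    - [0,0,-2]
    - [0,0,-5]
    - [0,0,-9]
    - [0,0,-9]
    - [0,0,-9]
  yaw: [0,0,0,0,0,0,0,0,0,0,0,0]
  gripper: [1,1,1,1,1,1,1,1,1,1,1,1]

```text
clock: 21.02
tcp_pos: [0.5893, -0.3366, 0.1654]
tcp_rot: [0.002, 1.0, 0.026, 0.002]
wrist_force: [-0.1, 0.2, -3.2]
gripper_width: 0.0558
grasp_force: 64.9
```

Request:
arm_command:
  linear:
    - [-3,0,0]
    - [-6,-1,0]
    - [-8,-4,0]
    - [-7.8,-8,0]
    - [-7.6,-12,0]
    - [-7.4,-16,0]
    - [-7.2,-20,0]
    - [-7,-24,0]
    - [-6.6,-28,0]
    - [-6.2,-32,0]
    - [-5.9,-36,0]
    - [-5.6,-40,0]
    - [-5.5,-41.5,0.5]
    - [-5.5,-41.5,1.4]
    - [-5.5,-41.5,1.4]
    - [-5.5,-41.5,1.4]
    - [-5.5,-41.5,1.4]
    - [-5.5,-41.5,1.4]
  yaw: [0,0,0,0,0,5,10,10,10,10,10,10,10,10,10,10,10,10]
  gripper: [1,1,1,1,1,1,1,1,1,1,1,1,1,1,1,1,1,1]

```text
clock: 22.52
tcp_pos: [0.5122, 0.0745, 0.1486]
tcp_rot: [0.0, 0.998, -0.062, -0.0]
wrist_force: [-0.0, -0.8, -1.9]
gripper_width: 0.0556
grasp_force: 65.0
```

```bash
python3 hov.py w9 .0615
python3 - <<'E'
from h import *
import subprocess
E
```

```text
[0.51233223 0.0745873  0.14877104] -7.162617710975673 0.05573391352044102 22.5667
top z 0.08601519722669518 0.08727104014231155 18793
held ((519.6976928710938, 74.46687316894531), (79.35663604736328, 124.26769256591797), 82.87201690673828)
slope [-0.00403442  0.00243078  0.08597694]
post 1173 [0.57100724 0.06907869 0.04833557]
post 11 [0.47721898 0.08268912 0.0414859 ]
plate 6354 [ 0.43646296 -0.13319886  0.01800021] [0.65890264 0.27496245 0.02199963]
```

View pics/w9.png

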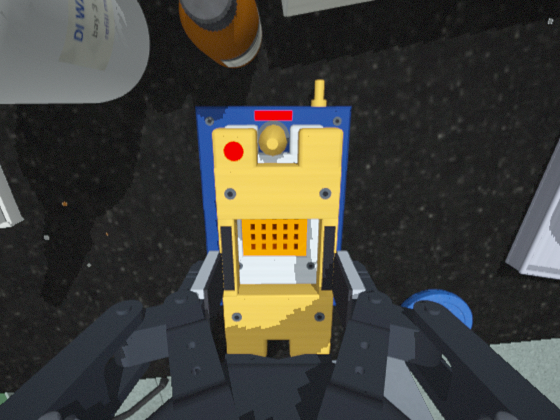

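The clamp is held flat, and its red dot (234,151) is at the brass post (273,140). Next I'll work out the offset.

```bash
sed -i 's/P\[:,2\]>.034/P[:,2]>.045/' fit.py; python3 fit.py w9 .086
```

```text
front [69.2 69.5] -> centre x 6.3 | sides [-29.7  27.8] -> y -1.0 | slot y [-10.5   8.3] mid -1.1 slot bottom x 53.4
   strip mid 20 -0.98
   strip mid 36 -1.03
brass 513 x 53.1..67.9 y -11.1..3.3 tip [60.80030265 -3.91932724]
```

Request:
arm_command:
  linear:
    - [-0.15,-0.2,0.4]
    - [-0.15,-0.2,0.8]
    - [-0.15,-0.2,0.8]
    - [-0.15,-0.2,0.8]
    - [-0.15,-0.2,0.8]
  yaw: [0,0,0,0,0]
  gripper: [1,1,1,1,1]

```text
clock: 22.98
tcp_pos: [0.511, 0.0778, 0.1406]
tcp_rot: [0.0, 0.998, -0.062, -0.0]
wrist_force: [-0.1, -0.2, -2.7]
gripper_width: 0.0559
grasp_force: 65.0
```

Request:
arm_command:
  linear:
    - [-0.05,0.1,0]
    - [-0.05,0.1,0.4]
    - [-0.05,0.1,0.7]
    - [-0.05,0.1,1.0]
    - [-0.05,0.1,1.3]
    - [-0.05,0.1,1.5]
    - [-0.05,0.1,1.7]
    - [-0.05,0.1,1.7]
    - [-0.05,0.1,1.7]
  yaw: [0,0,0,0,0,0,0,0,0]
  gripper: [1,1,1,1,1,1,1,1,1]

```text
clock: 23.73
tcp_pos: [0.5103, 0.0769, 0.1236]
tcp_rot: [0.0, 0.998, -0.062, -0.0]
wrist_force: [0.1, 0.1, -2.0]
gripper_width: 0.0556
grasp_force: 65.0
```

Force stays low at an underside of about 49 mm, so I'll go on down.

Request:
arm_command:
  linear:
    - [0,0,0.2]
    - [0,0,0.4]
    - [0,0,0.55]
    - [0,0,0.65]
    - [0,0,0.65]
    - [0,0,0.65]
  yaw: [0,0,0,0,0,0]
  gripper: [1,1,1,1,1,1]

```text
clock: 24.23
tcp_pos: [0.5103, 0.0769, 0.1171]
tcp_rot: [0.0, 0.998, -0.062, -0.0]
wrist_force: [0.4, 0.7, -2.6]
gripper_width: 0.0555
grasp_force: 65.0
```

Request:
arm_command:
  linear:
    - [0,0,0.05]
    - [0,0,0.1]
    - [0,0,0.1]
    - [0,0,0.1]
    - [0,0,0.1]
    - [0,0,0.1]
    - [0,0,0.1]
    - [0,0,-1]
    - [0,0,-4]
    - [0,0,-8]
    - [0,0,-10.5]
    - [0,0,-10.5]
    - [0,0,-10.5]
  yaw: [0,0,0,0,0,0,0,0,0,0,0,0,0]
  gripper: [1,1,1,-1,-1,-1,-1,-1,-1,-1,-1,-1,-1]

```text
clock: 25.32
tcp_pos: [0.511, 0.077, 0.2238]
tcp_rot: [-0.0, 0.998, -0.062, 0.002]
wrist_force: [-0.3, 0.8, 0.5]
gripper_width: 0.0857
grasp_force: 0.0
```

```bash
python3 chk.py w10 .054 .066
python3 - <<'E'
from h import *
im,d=read_camera('top'); c=camera_info('top')
o=outline_of('top','dust_plug')[0]; v,u=np.nonzero(o['region']&(d>0)); P=world(c,u,v,d=d[v,u]); print(o['p'],P.mean(0),P.max(0))
E
```

```text
[0.51008587 0.07693157 0.22220825] -7.053338743219339 25.3667
z med 0.05399984597627788 7289 6957 ((517.2320556640625, 77.23213958740234), (58.0964469909668, 124.88896942138672), 83.20828247070312)
slope [-6.35075041e-05  1.21892147e-03  5.39999904e-02]
post 955 [0.56939724 0.07184389 0.05420241]
post 754 [0.46762042 0.08406761 0.05402973]
0.8 [ 0.49006085 -0.16921569  0.01317796] [ 0.52166294 -0.13795448  0.03775155]
```

View pics/w10c.png

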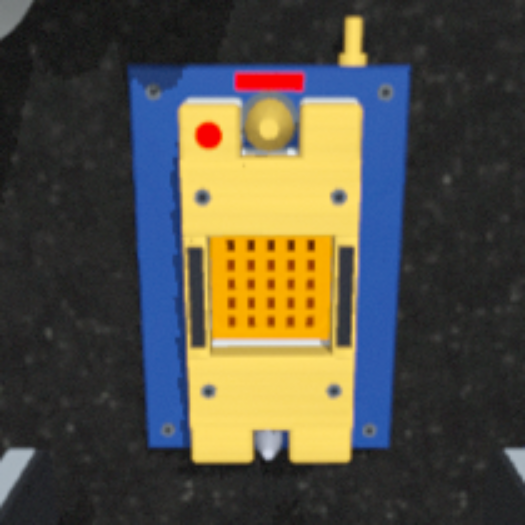

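The clamp lies flat with its top at 54.0 mm. Both posts, at (270,122) and (268,445), are through its slots, and the red dot is at the brass post. The plug rests in the tray, so I'm handing in.

```bash
python3 -c "
from rig import bot; print(bot.hand_in())"
```

```text
the job is handed in; nothing more can be done
None
```

The frame is loaded and the job handed in at about 25 s: the plug is in the tray, and the wafer, amber mask and clamp measured flat and seated, with both red dots at the brass post; the hand-in gave no verdict.

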